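Fit the support bracket and rod to a cake drum

ROBOT

A 6-joint arm with a two-finger parallel gripper is mounted at the origin on a cart in front of the work surface, level with it; the furniture and walls round the work are solid. World frame = base frame: x ahead of the robot, y to its left, z up, the work surface at z = 0. Lengths are in mm, angles in rad, forces in N, time in s.
With the tool pointing down it reaches from about 300 to 775 mm from the base axis. Payload 14.6 kg.
Tool frame: the origin (TCP) lies at the very end of the fingers, on their centre line; the grasp point (between the pads) lies 19 mm behind it; z points along the fingers, y is the line along which they close (so a half turn about z gives the same grasp; the last joint's range is limited). The gripper opens to 94 mm and grips with 3 to 60 N. Pads are 16 mm wide; open, the fingers measure 119 mm over their backs; the gripper's body (75 mm by 177 mm) begins 78 mm behind the grasp point.
Start: joints at [1.153, 0.3, 1.521, -0, 1.321, -0.067], TCP at [189.004, 516.495, 205.446] pointing down, gripper open.
Joint ranges: [-3.03, 3.03], [-0.79, 2.21], [0.23, 2.52], [-1.04, 4.18], [0, 3.07], [-2.55, 2.55]. Speed limits (rad/s): [2.22, 2.22, 2.57, 3.14, 3.14, 3.14].

INTERFACE

Orientations are given as [roll, pitch, yaw] about the fixed x, y, z axes, in that order (R = Rz(yaw) Ry(pitch) Rx(roll)).
In Python, from cell import manip, eyes, ticket gives the robot as it stands. The module is installed in compiled form; this text tells all that it offers.
- The arm moves only by the tool arm_command, never from a script. Its argument "plan" is a list of rows, each a list of 5 numbers: the opening, from -1 (shut) to 1 (fully open), then the shift along the tool's x, y, z in m, then the turn about the tool's z in rad. In form: [[jaw, dx, dy, dz, roll], ...]. A call has 1 to 20 rows; each row shifts and turns the commanded pose from where the row before left it, along the tool's axes as they then stand; what a row does not reach is not made up. A row lasts 1/8 s, in which the tool goes at most 62.5 mm and 10.7 degrees, less where a joint would pass 70% of its speed; a pose out of reach is approached as far as the arm can. A call is refused whole if a number of a shift passes 0.0625 or a number of a turn 0.188, either way. A call with a gripper value outside its range is refused whole. The fingers move at their own pace and stop on an object; "newtons" is the grip in N (left out, the last holds). Time passes only in rows, so rows that do not move let the fingers close. It gives the time, the measured TCP pose, the force, the opening and the grip force at its end, in the units of the state.
- manip.read_state(): the state, without advancing time (a new reading comes with each control period).
- eyes.camera(name): name is "side" or "top"; returns a dict with "img" (384x512x3 uint8, blue, green, red), "z_map" (384x512 float32, mm along the optical axis (not along the pixel's ray), 0 where there is no reading), "fx", "fy", "cx", "cy" (pixels), "eye" and "orientation" of the camera in the world. Camera axes: x right, y down, z forward; pixel columns grow to the right and rows downward; lengths in mm; the calibration is good to about 2 mm. A picture is of the moment at which its call begins.
- ticket.sign_off(): hands the job in; it is judged then, once.
The state is a dict: "clock": time; "joints": joint angles; "qd": joint speeds; "effort": joint torques, N m; "eef_pos": TCP position; "eef_rot": TCP orientation; "wrist_force": force on the tool from outside, world axes, zero at the start; "moment": the same for the moment, N m; "finger_gap": finger opening in mm; "finger_force": force on a finger pad.
Only numpy, scipy, OpenCV 4.12 (cv2) and the standard library are available. Lean on these libraries where they do the work, as an engineer would, in place of code of your own. Each camera call takes 0.05 s, during which the arm holds its last target. There are 200 camera calls.

TASK

Set up the inner support of a tiered cake: take the blue-footed support bracket, turn it so that its foot matches the cutout in the round cake drum, and lower it in until the foot lies fully home, flush with the board. Then take the tall steel rod out of the wooden stand and lower it down through the bracket's eye until it stands in the socket on the foot; let go of both parts, drop neither, and leave the white dowel and the other things on the worktop where they are.

Things in the scene. Friction and masses are not known exactly. Their poses are not given: they have to be found in the camera images.
- drum: Round silver foil cake drum with pink ribbon round its edge, 254 mm across, 14 mm thick, fixed. Origin: centre of underside (the rod ends up over it); z up. Cutout in its top: 8 mm deep, brown flat floor 6 mm above the worktop, upright walls, the outline of the bracket's foot plus 2.5 mm on every side; it takes the foot one way only: bracket x along drum x, bracket origin on drum_seat.
- drum_seat (a point): Point on the floor of the cutout where the bracket's origin belongs, 36 mm from the drum's centre towards drum -x (6 mm above the drum's underside). Its axes are those of the drum.
- drum_key (a point): Point on the floor of the cutout where the point bracket_tongue belongs: the middle of the narrow bay for the tongue, at drum x = -91, y = +21 mm.
- bracket: Support bracket, standing. Origin: underside, below the upright; z up, x towards the eye. Blue foot 8 mm thick: x -44..58, y -36..36 mm, corner at +x -y cut off at 45 deg (24 mm legs), tongue at the -x end (x -66..-44, y 6..36). Steel upright 18 (x) by 10 mm (y), top 110 mm up: grip across its 10 mm near the top; arm to the eye on its +x side, 76 to 86 mm up. 0.25 kg, balanced on the upright.
- bracket_tongue (a point): Middle of the underside of the bracket's tongue (bracket x = -55, y = +21 mm).
- bracket_eye (a point): Centre of the mouth of the steel guide eye, 36 mm to the bracket's +x side of the upright, 90 mm above the underside. Upright bore 14 mm, from 74 to 90 mm up, flared to 22 mm at its mouth.
- bracket_socket (a point): Bottom of the socket, on the foot's top straight below the eye (8 mm above the underside): a blue collar 14 mm high, bore 14 mm, flared at its mouth. The rod's lower end stands here.
- rod: Steel rod, 10 mm thick, 160 mm long, 0.1 kg, three fine dark rings near its top; the taller of the two in the stand (either hole). Origin: centre of its lower end; z along the rod, up. It stands 32 mm deep in a wider hole (about 13 mm), lower end 8 mm above the worktop; grip it near its top.
- rod_tip (a point): Centre of the rod's lower end (its end edge is bevelled 1.5 mm).
- rod_stand: Fixed pale wooden block, 130 mm (x) by 50 mm (y) by 40 mm high; origin: centre of its underside. Two upright holes at x = -35 and +35 mm.
- dowel: White plastic dowel, 10 mm thick, 110 mm long, in the other hole of the stand; not needed, stays there. Origin: centre of its lower end.
- icing_smoother: White icing smoother with a bow handle, 78 x 135 x 39 mm, lying on the worktop near the front; not to be disturbed. Origin: centre of its underside.
- paint_gold: Open gold paint bottle, 35 mm across, 58 mm high, standing to the left of the rod stand; not to be disturbed. Origin: centre of its underside.
- round_cutter_3: Round tinned cutter, 65 mm across, 22 mm high, behind and to the right of the drum; not to be disturbed. Origin: centre of its underside.
Mind the look-alikes: they are no part of the job. Of the things that look like the bracket, the larger one is meant.

How it is judged (in metres and radians):
On the way, in this order (a step that is already met when the one before it is completed fails the run):
1. the bracket's foot lies fully home in the drum's cutout, the right way round, and the rod is not yet in the eye (horizontal distance between bracket and drum_seat below 0.006 m and horizontal distance between bracket_tongue and drum_key below 0.007 m and z of bracket in the frame of drum below 0.0085 m and angle between bracket's own z axis and vertical below 0.04 rad and horizontal distance between rod_tip and bracket_socket above 0.03 m), for 0.2 s.
2. the rod's lower end has come down through the eye to the socket (horizontal distance between rod_tip and bracket_socket below 0.006 m and z of rod_tip in the frame of bracket below 0.011 m), for 0.2 s.
At the end, for the whole second after the job is handed in: Foot home in the cutout (2.5 mm in height, level to 0.04 rad), right way round (origin within 6 mm of drum_seat, tongue within 7 mm of drum_key); rod in the socket under the eye (lower end within 6 mm of its middle, 3 mm of its bottom), upright to 0.1 rad; both at rest (all of step 2 and horizontal distance between bracket and drum_seat below 0.006 m and horizontal distance between bracket_tongue and drum_key below 0.007 m and z of bracket in the frame of drum below 0.0085 m and angle between bracket's own z axis and vertical below 0.04 rad and angle between rod's own z axis and vertical below 0.1 rad and linear speed of each of rod, bracket below 0.03 m/s); the robot touches nothing.
It fails at once if the bracket is dropped (falls freely faster than 0.7 m/s, about 25 mm) (contact force between the fingers and bracket below 0.05 N and linear speed of bracket above 0.7 m/s).
It fails at once if the rod is dropped (falls freely faster than 0.7 m/s, about 25 mm) (contact force between the fingers and rod below 0.05 N and linear speed of rod above 0.7 m/s).
It fails at once if the white dowel is moved more than 30 mm (distance of dowel from where it was at the start of the episode above 0.03 m).
It fails at once if the smoother, the paint bottle or the round cutter is moved more than 30 mm (distance of any of icing_smoother, paint_gold, round_cutter_3 from where it was at the start of the episode above 0.03 m).
It fails at once if the paint bottle is tipped over (angle between paint_gold's own z axis and vertical above 0.5 rad).
It also fails if it takes over 62 s, if anything falls off the work surface, if the arm or the gripper's body presses on something with over 40 N, if the wrist force passes 120 N, or if a joint passes its speed limit or range.

## Working session

There is one attempt and no reset: what is moved stays moved. The work goes in short steps, Python scripts to look and compute and a tool call to move; the robot and the scene stay as the last step left them, time stands still between calls to the robot, and variables do not carry over. Pictures are saved under pics/ and viewed, at most 10 in all, crops included, and the job is handed in when it is done.

Besides the shell and the picture viewer there is one more tool, called after "Call:" as name(argument=value, ...), one argument or row to a line, values as JSON. arm_command: Moves the arm, as the interface text tells. Its arguments: {"type":"object","properties":{"plan":{"type":"array"},"newtons":{"type":"number"}},"required":["plan"]}

```bash
mkdir -p pics
cat > h.py <<'E'
import numpy as np, cv2
from cell import manip, eyes, ticket
from scipy.spatial.transform import Rotation as R
def Rm(o):
    o=np.array(o,float)
    if o.shape==(3,3): return o
    if o.size==3: return R.from_euler('xyz',o).as_matrix()
    return R.from_quat(o).as_matrix()
def cloud(c):
    z=c['z_map'];v,u=np.mgrid[:z.shape[0],:z.shape[1]]
    P=np.stack([(u-c['cx'])/c['fx']*z,(v-c['cy'])/c['fy']*z,z],-1)
    return P@Rm(c['orientation']).T+np.array(c['eye'])
def onplane(c,uv,h):
    uv=np.atleast_2d(uv).astype(float)
    d=np.stack([(uv[:,0]-c['cx'])/c['fx'],(uv[:,1]-c['cy'])/c['fy'],np.ones(len(uv))],-1)@Rm(c['orientation']).T
    e=np.array(c['eye']);return e+d*((h-e[2])/d[:,2])[:,None]
E
python3 - <<'E'
from h import *
print(manip.read_state())
for n in('top','side'):
    c=eyes.camera(n);print(n,c['eye'],c['orientation'],c['fx'],c['cx'],c['cy'])
    cv2.imwrite(f'pics/{n}0.png',c['img']); np.savez(f'{n}0.npz',**c)
E
```

```text
{'clock': 0.0, 'joints': array([ 1.15337228e+00,  3.00498294e-01,  1.52155870e+00,  2.09270267e-05,
        1.32071345e+00, -6.65730671e-02]), 'qd': array([ 0.00014228, -0.00073216, -0.00069429, -0.00050531,  0.0004944 ,
        0.00080385]), 'effort': array([ 1.77947327e-04, -5.31790280e+01, -3.52749324e+01,  7.08754733e-02,
        2.42581952e-02, -9.21481796e-05]), 'eef_pos': array([188.91245693, 516.26440341, 204.88088672]), 'eef_rot': array([-3.14041882e+00, -9.85762981e-05,  2.79073642e+00]), 'wrist_force': array([-0.56305504, -0.36402936,  0.71659794]), 'moment': array([0.01811481, 0.01782156, 0.01992079]), 'finger_force': 0.0, 'finger_gap': 93.93171400134507}
top [ 388.63234999    6.00921579 1669.62637006] [-3.02028184  0.00325595 -1.54882327] 406.96608670069304 256.4411284446057 192.87208110213106
side [ 365.76382065 1057.30915193  955.38396353] [-2.25670001  0.00581223 -2.92207384] 425.57255618350797 262.70655873897266 189.2304743715261
```

View pics/top0.png

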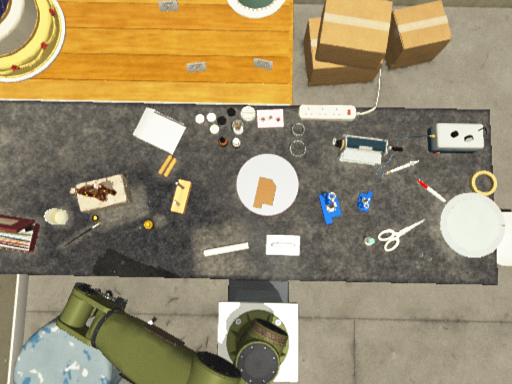

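View pics/side0.png

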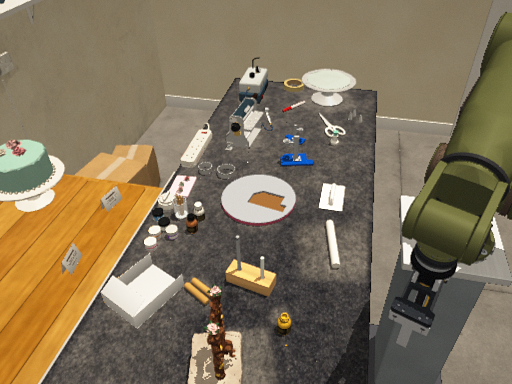

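The top view shows image up = +x and left = +y. There are two blue brackets: one at about (330,207), the larger, and one at about (365,202), the smaller look-alike. The drum is at (267,184) with its brown cutout at (265,193), and the stand is at (180,197). In the side view the brackets are at (297,160) and (293,140), and the tall rod is the left one, at (238,250). I'll take the larger bracket and confirm it in an enlarged crop.

```bash
cat >> h.py <<'E'
FOOT=np.array([[-44,-36],[34,-36],[58,-12],[58,36],[-66,36],[-66,6],[-44,6]],float)
def mom(poly):
    m=cv2.moments(np.asarray(poly,np.float32).reshape(-1,1,2))
    return np.array([m['m10'],m['m01']])/m['m00'],.5*np.arctan2(2*m['mu11'],m['mu20']-m['mu02']),abs(m['m00'])
K=6
def region(c,kind,box):
    x0,y0,x1,y1=box
    im=cv2.resize(c['img'][y0:y1,x0:x1],None,fx=K,fy=K,interpolation=cv2.INTER_CUBIC)
    h=cv2.cvtColor(im,cv2.COLOR_BGR2HSV)
    lo,hi=dict(blue=((100,110,60),(125,255,255)),brown=((5,60,60),(25,255,255)))[kind]
    m=cv2.inRange(h,lo,hi); m=cv2.morphologyEx(m,cv2.MORPH_CLOSE,np.ones((9,9)))
    cs,_=cv2.findContours(m,cv2.RETR_EXTERNAL,cv2.CHAIN_APPROX_NONE)
    q=max(cs,key=cv2.contourArea)[:,0].astype(float)
    return (q+.5)/K-.5+[x0,y0],im
def pose(c,kind,box,h):
    q,_=region(c,kind,box); P=onplane(c,q,h)[:,:2]
    cw,aw,A=mom(P); cm,am,Am=mom(FOOT)
    best=None
    for s in(0,np.pi):     # half-turn decided by third-order asymmetry
        a=aw-am+s; r=np.array([[np.cos(a),-np.sin(a)],[np.sin(a),np.cos(a)]])
        L=(P-cw)@r+cm      # contour in the foot frame
        e=np.mean([abs(cv2.pointPolygonTest(FOOT.astype(np.float32).reshape(-1,1,2),tuple(map(float,p)),True)) for p in L])
        if best is None or e<best[0]: best=(e,cw-r@cm,(a+np.pi)%(2*np.pi)-np.pi,A,Am,L.min(0),L.max(0))
    return best
E
python3 - <<'E'
from h import *
t=dict(np.load('top0.npz'));s=dict(np.load('side0.npz'))
print('drumcut',pose(t,'brown',(245,165,290,215),8))
print('big',pose(t,'blue',(312,185,346,230),8));print('small',pose(t,'blue',(352,186,380,216),8))
P=cloud(t)
for n,(u,v) in dict(stand=(180,205),drum=(250,175),foot=(330,207)).items(): print(n,P[v,u])
# drum circle via depth
m=((P[...,2]>10)&(P[...,2]<20)).astype(np.uint8); m[:,:225]=0;m[:,310:]=0;m[:145]=0;m[225:]=0
print('drum disc px',m.sum())
g=cv2.cvtColor(t['img'],cv2.COLOR_BGR2GRAY)[145:225,225:310]
mm=cv2.resize(g,None,fx=6,fy=6,interpolation=2)>140
cs,_=cv2.findContours(mm.astype(np.uint8),0,1);q=max(cs,key=cv2.contourArea)[:,0];q=(q+.5)/6-.5+[225,145]
W=onplane(t,q,14)[:,:2].astype(np.float32);print('drum ell',cv2.fitEllipse(W.reshape(-1,1,2)))
# rod/dowel/stand from side depth
Q=cloud(s)
for n,(r0,r1,c0,c1) in dict(rodtop=(232,262,228,248),dowtop=(252,275,254,272)).items():
    z=Q[r0:r1,c0:c1]; k=z[...,2]>55; pts=z[k]; print(n,k.sum(),pts.mean(0) if k.sum() else'',pts[:,2].max() if k.sum() else'')
def cr(c,b,f): return cv2.resize(c['img'][b[1]:b[3],b[0]:b[2]],(400,300),interpolation=2)
a=np.vstack([np.hstack([cr(t,(305,180,385,240),1),cr(s,(262,125,330,176),1)]),np.hstack([cr(t,(160,170,220,215),1),cr(s,(215,230,283,300),1)])])
cv2.imwrite('pics/crop.png',a)
E
```

```text
drumcut (np.float64(1.697270246050575), array([593.53458439, -19.21874871]), np.float64(-0.19574548126299085), 8363.287646540586, 7716.0, array([-68.18365599, -38.49987675]), array([60.33954047, 38.4944623 ]))
big (np.float64(8.778283730795893), array([ 536.33126324, -283.31963715]), np.float64(0.3906335225152082), 5912.446462975349, 7716.0, array([-61.85707598, -46.11008426]), array([67.20646803, 40.17277797]))
small (np.float64(15.365332837794572), array([ 568.15706326, -427.70961   ]), np.float64(-0.3200279579088545), 2754.6466895779595, 7716.0, array([-42.4296667 , -24.70736979]), array([46.56757769, 29.03699289]))
stand [531.17435351 321.51713995  42.31098273]
drum [663.44888411  43.93623867  16.72340062]
foot [ 537.51422205 -283.01789023   27.51689535]
drum disc px 2172
drum ell ((628.1292724609375, -26.637006759643555), (257.48272705078125, 258.6726379394531), 98.59123992919922)
rodtop 99 [593.50780638 351.18373887 157.05162316] 955.3839635317903
dowtop 69 [532.66931802 346.25856798 101.31744214] 955.3839635317903
```

View pics/crop.png

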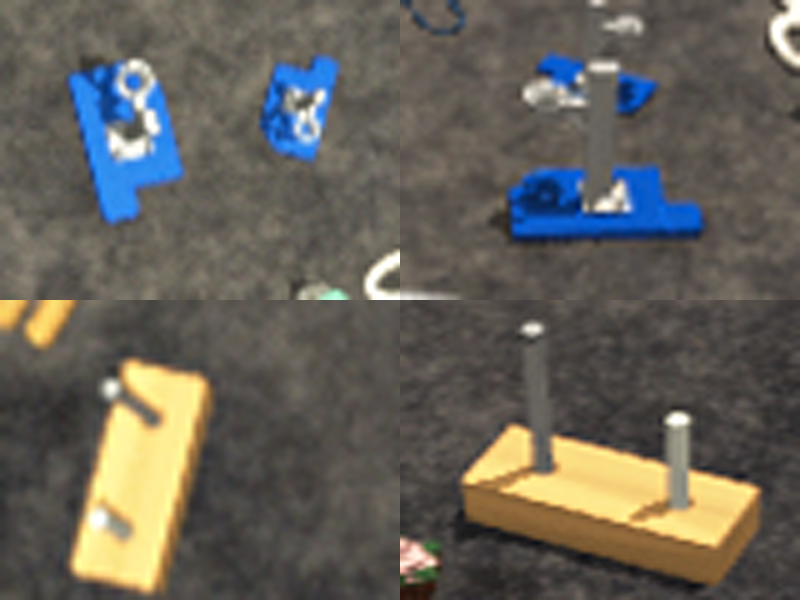

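In the crop the larger bracket is at the left, centre (125,140) in the crop. Its eye points up (+x) and its tongue is bottom-left. The other, at (300,110), is a mini version with a different outline, so the larger one fits. The tall rod is the upper one in the top view and the left one in the side view; the dowel is the shorter. The cutout fit agrees with the drum circle to 1 mm.

```bash
cat >> h.py <<'E'
def refine(c,box,h,p,a,lo=(98,80,25),offs=0,kind=None,eyecut=True,n=8):
    """point-to-edge line fit of the foot outline, start pose p,a"""
    x0,y0,x1,y1=box
    im=cv2.resize(c['img'][y0:y1,x0:x1],None,fx=K,fy=K,interpolation=cv2.INTER_CUBIC)
    m=cv2.inRange(cv2.cvtColor(im,cv2.COLOR_BGR2HSV),lo,(128,255,255))
    cs,_=cv2.findContours(m,cv2.RETR_EXTERNAL,cv2.CHAIN_APPROX_NONE)
    q=max(cs,key=cv2.contourArea)[:,0].astype(float)
    W=onplane(c,(q+.5)/K-.5+[x0,y0],h)[:,:2]; p=np.array(p,float)
    for tol in [14,10,8,6,5,4,4,4]:
        r=np.array([[np.cos(a),-np.sin(a)],[np.sin(a),np.cos(a)]]);L=(W-p)@r;A=[];b=[]
        for i in range(len(FOOT)):
            s,e=FOOT[i],FOOT[(i+1)%len(FOOT)];d=(e-s);l=np.linalg.norm(d);d/=l;nn=np.array([d[1],-d[0]])
            t=(L-s)@d;g=(L-s)@nn;k=(t>3)&(t<l-3)&(abs(g)<tol)
            for x,gg in zip(L[k],g[k]): A.append([nn[0],nn[1],x[0]*nn[1]-x[1]*nn[0]]);b.append(gg)
        x=np.linalg.lstsq(np.array(A),np.array(b),rcond=None)[0];p=p+r@x[:2];a+=x[2]
    return p,a,len(b)/len(L),np.std(b)
def togo(xyz,yaw):
    s=manip.read_state();r=Rm(s['eef_rot']);d=r.T@(np.array(xyz)-s['eef_pos'])
    dy=(s['eef_rot'][2]-yaw+np.pi)%(2*np.pi)-np.pi
    print('tool shift mm',d.round(1),'turn',round(dy,4))
E
python3 - <<'E'
from h import *
t=dict(np.load('top0.npz'));s=dict(np.load('side0.npz'))
p,a,f,sd=refine(t,(308,180,350,230),8,(536,-283),.23);print('top',p,a,f,sd)
print('side',refine(s,(275,148,318,172),4,p,a))
print('rodtop',onplane(t,[176.2,182.7],168),onplane(s,[237.1,236.2],168))
Q=cloud(s);z=Q[148:172,275:318].reshape(-1,3)
k=(z[:,2]>95)&(z[:,2]<125);print('upright top',k.sum(),np.median(z[k],0))
z=Q[232:268,230:246].reshape(-1,3);k=(z[:,2]>70)&(z[:,2]<180);print('rod',np.median(z[k],0),k.sum(), z[k][:,2].max())
togo((p[0],p[1],205),a)
E
```

```text
top [ 541.18925491 -286.34531278] 0.25250348367471104 0.5822454308093995 0.766673994178082
side (array([ 540.56401538, -277.62860822]), np.float64(0.23539086366500947), 0.48026315789473684, np.float64(1.1115599341286875))
rodtop [[603.30827482 315.06506172 168.        ]] [[602.60072354 319.66211286 168.        ]]
upright top 0 [nan nan nan]
rod [602.60273493 321.7796832  122.61897825] 97 167.71928178619555
tool shift mm [-6.066e+02 -6.327e+02  6.000e-01] turn 2.5383
  return _methods._mean(a, axis=axis, dtype=dtype,
  ret = um.true_divide(
```

Call:
arm_command(
  plan=[
    [1,-0.038,-0.0395,0,0],
    [1,-0.038,-0.0395,0,0],
    [1,-0.038,-0.0395,0,0],
    [1,-0.038,-0.0395,0,0],
    [1,-0.038,-0.0395,0,0],
    [1,-0.038,-0.0395,0,0],
    [1,-0.038,-0.0395,0,0],
    [1,-0.038,-0.0395,0,0],
    [1,-0.038,-0.0395,0,0],
    [1,-0.038,-0.0395,0,0],
    [1,-0.038,-0.0395,0,0],
    [1,-0.038,-0.0395,0,0],
    [1,-0.038,-0.0395,0,0],
    [1,-0.038,-0.0395,0,0],
    [1,-0.038,-0.0395,0,0],
    [1,-0.038,-0.0395,0,0],
  ],
)

```text
clock: 2.1
eef_pos: [543.2, -287.7, 205.1]
eef_rot: [3.141, -0.0, 2.791]
wrist_force: [1.2, -0.7, 0.2]
finger_gap: 94.0
finger_force: 0.0
```

Call:
arm_command(
  plan=[
    [1,0,0,0,0.18],
    [1,0,0,0,0.18],
    [1,0,0,0,0.18],
    [1,0,0,0,0.18],
    [1,0,0,0,0.18],
    [1,0,0,0,0.18],
    [1,0,0,0,0.18],
    [1,0,0,0,0.18],
    [1,0,0,0,0.18],
    [1,0,0,0,0.18],
    [1,0,0,0,0.18],
    [1,0,0,0,0.18],
    [1,0,0,0,0.18],
    [1,0,0,0,0.18],
    [1,0,0,0,0],
  ],
)

```text
clock: 3.98
eef_pos: [542.7, -285.9, 205.1]
eef_rot: [-3.141, 0.0, 0.272]
wrist_force: [-0.2, 0.8, -0.2]
finger_gap: 94.0
finger_force: 0.0
```

Run:
```python
from h import *
print(manip.read_state()['joints'].round(2));togo((541,-284,86),.247)
```

```text
[-0.54  0.44  1.33 -0.    1.37  0.75]
tool shift mm [ -1.1  -2.2 119.1] turn 0.0249
```

Call:
arm_command(
  plan=[
    [1,-0.001,-0.002,0.04,0.025],
    [1,0,0,0.04,0],
    [1,0,0,0.023,0],
    [1,0,0,0.02,0],
    [1,0,0,0,0],
  ],
)

```text
clock: 4.6
eef_pos: [540.6, -283.9, 81.0]
eef_rot: [-3.139, 0.002, 0.25]
wrist_force: [0.3, -0.5, -0.1]
finger_gap: 93.7
finger_force: 0.0
```

Call:
arm_command(
  plan=[
    [-1,0,0,0,0],
    [-1,0,0,0,0],
    [-1,0,0,0,0],
    [-1,0,0,0,0],
    [-1,0,0,0,0],
    [-1,0,0,0,0],
    [-1,0,0,0,0],
    [-1,0,0,0,0],
  ],
  newtons=25,
)

```text
clock: 5.6
eef_pos: [541.3, -284.3, 82.4]
eef_rot: [-3.142, 0.0, 0.246]
wrist_force: [-0.5, -0.5, 0.7]
finger_gap: 17.3
finger_force: 0.0
```

Call:
arm_command(
  plan=[
    [-1,0,0,0,0],
    [-1,0,0,0,0],
    [-1,0,0,0,0],
    [-1,0,0,0,0],
  ],
  newtons=40,
)

```text
clock: 6.1
eef_pos: [541.2, -284.2, 82.3]
eef_rot: [-3.141, 0.0, 0.246]
wrist_force: [0.2, 0.5, -1.6]
finger_gap: 10.0
finger_force: 40.0
```

Call:
arm_command(
  plan=[
    [-1,0,0,-0.005,0],
    [-1,0,0,-0.015,0],
    [-1,0,0,-0.02,0],
    [-1,0,0,-0.02,0],
    [-1,0,0,0,0],
  ],
)

```text
clock: 6.72
eef_pos: [542.1, -284.7, 144.8]
eef_rot: [3.139, -0.003, 0.246]
wrist_force: [-0.1, -0.5, -2.7]
finger_gap: 10.0
finger_force: 40.0
```

Run:
```python
from h import *
togo((593.5,-19.2,142),-.196);print(manip.read_state()['wrist_force'])
```

```text
tool shift mm [ 114.5 -245.     2.5] turn 0.4418
[-0.07912291 -0.50425088 -2.74242513]
```

Call:
arm_command(
  plan=[
    [-1,0.0104,-0.0223,0,0],
    [-1,0.0208,-0.0445,0,0],
    [-1,0.0208,-0.0445,0,0],
    [-1,0.0208,-0.0445,0,0],
    [-1,0.0208,-0.0445,0,0],
    [-1,0.0104,-0.0224,0,0],
    [-1,0.0104,-0.0223,0,0],
    [-1,0,0,0,0.11],
    [-1,0,0,0,0.11],
    [-1,0,0,0,0.11],
    [-1,0,0,0,0.11],
    [-1,0,0,0,0],
    [-1,0,0,0,0],
  ],
)

```text
clock: 8.35
eef_pos: [592.5, -18.8, 142.2]
eef_rot: [3.142, 0.0, -0.192]
wrist_force: [0.7, -0.9, -2.3]
finger_gap: 9.7
finger_force: 40.0
```

Run:
```python
from h import *
s=manip.read_state();print(s['eef_pos'],s['eef_rot'])
t=eyes.camera('top');d=eyes.camera('side');np.savez('top1.npz',**t);np.savez('side1.npz',**d)
h=s['eef_pos'][2]-82.3
print('top',refine(t,(235,145,300,235),h+8,(593,-19),-.19))
print('side',refine(d,(210,140,310,235),h+4,(593,-19),-.19))
a=np.hstack([cv2.resize(t['img'][145:235,230:310],(400,450),interpolation=2),cv2.resize(d['img'][135:235,215:305],(400,450),interpolation=2)])
cv2.imwrite('pics/held.png',a)
```

```text
[592.51925114 -18.81497382 142.1986255 ] [ 3.14157626e+00  3.71824099e-04 -1.91803823e-01]
top (array([563.35975905, -49.23903551]), np.float64(-1.4221264638175617), 0.42424242424242425, np.float64(1.6807212181792022))
side (array([593.28559636, -14.04625138]), np.float64(-0.1641006312050878), 0.5835734870317003, np.float64(1.3755089540760768))
```

View pics/held.png

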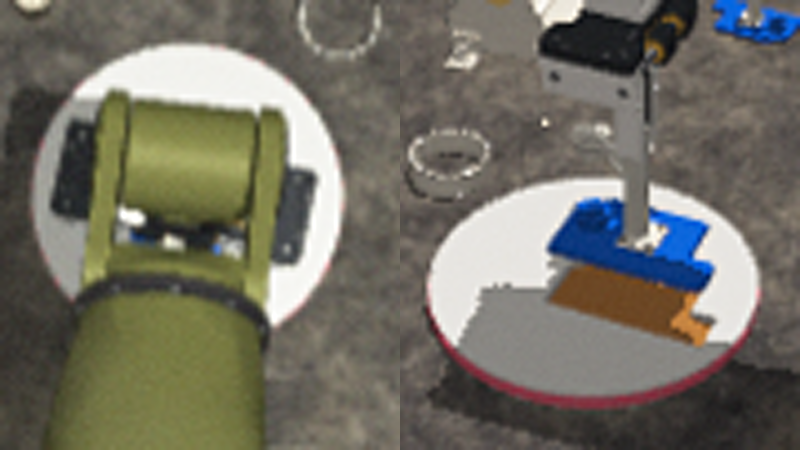

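The top view is blocked by the arm. The side view shows the foot held level above the cutout, with the same orientation: tongue at lower right in both, about (700,250) and (690,330). I'll compare the foot and the cutout within the side camera, using the correct silhouette plane for each edge.

```bash
cat >> h.py <<'E'
def fit(c,box,hn,hf,p,a,lo,hi,off=0,close=1,skip=(),tols=(14,10,8,6,5,4,4,4)):
    x0,y0,x1,y1=box
    im=cv2.resize(c['img'][y0:y1,x0:x1],None,fx=K,fy=K,interpolation=cv2.INTER_CUBIC)
    m=cv2.inRange(cv2.cvtColor(im,cv2.COLOR_BGR2HSV),lo,hi);m=cv2.morphologyEx(m,3,np.ones((close,close)))
    cs,_=cv2.findContours(m,cv2.RETR_EXTERNAL,cv2.CHAIN_APPROX_NONE)
    q=(max(cs,key=cv2.contourArea)[:,0]+.5)/K-.5+[x0,y0]
    W={h:onplane(c,q,h)[:,:2] for h in(hn,hf)};p=np.array(p,float);cam=np.array(c['eye'])[:2]
    for tol in tols:
        r=np.array([[np.cos(a),-np.sin(a)],[np.sin(a),np.cos(a)]]);A=[];b=[];ni=[];C=r.T@(cam-p)
        for i in range(len(FOOT)):
            s,e=FOOT[i],FOOT[(i+1)%len(FOOT)];d=(e-s);l=np.linalg.norm(d);d/=l;nn=np.array([d[1],-d[0]])
            L=(W[hn if nn@(C-s)>0 else hf]-p)@r;t=(L-s)@d;g=(L-s)@nn-off;k=(t>5)&(t<l-5)&(abs(g)<tol)
            if i in skip: k[:]=False
            w=1/np.sqrt(max(k.sum(),1)/l)
            ni.append((int(k.sum()),float(g[k].mean().round(1)) if k.any() else None))
            for x,gg in zip(L[k],g[k]): A.append(w*np.array([nn[0],nn[1],x[0]*nn[1]-x[1]*nn[0]]));b.append(w*gg)
        x=np.linalg.lstsq(np.array(A),np.array(b),rcond=None)[0];p=p+r@x[:2];a+=x[2]
    return p.round(1),round(a,3),ni
BL=((98,80,25),(128,255,255));BR=((5,90,50),(22,255,255))
E
python3 - <<'E'
from h import *
t0,s0,s1=[dict(np.load(f)) for f in('top0.npz','side0.npz','side1.npz')]
print('cut top ',fit(t0,(240,165,295,215),14,6,(593.5,-19),-.196,*BR,off=2.5))
print('cut side',fit(s0,(240,180,292,215),14,6,(593.5,-16),-.196,*BR,off=2.5))
print('br top  ',fit(t0,(308,180,350,230),0,8,(541,-286),.25,*BL))
print('br side ',fit(s0,(275,148,318,172),0,8,(541,-280),.24,*BL))
h=142.2-82.3
print('held side',fit(s1,(210,175,300,235),h,h+8,(593,-17),-.192,*BL))
E
```

```text
cut top  (array([593.6, -19.3]), np.float64(-0.197), [(96, -1.7), (29, -1.4), (54, -1.9), (161, -1.7), (28, -1.7), (17, -2.0), (45, -1.7)])
cut side (array([594. , -16.1]), np.float64(-0.198), [(108, -0.4), (38, -0.3), (41, -0.6), (188, -0.4), (24, -0.7), (18, -0.5), (35, -0.3)])
br top   (array([ 541.4, -287.2]), np.float64(0.251), [(96, 1.1), (0, None), (54, 2.3), (162, 0.9), (28, 2.0), (18, 1.3), (46, 1.2)])
br side  (array([ 542.3, -282.5]), np.float64(0.243), [(76, -0.8), (23, 1.0), (35, 0.1), (180, -0.3), (18, 0.6), (18, -0.0), (28, 0.3)])
held side (array([592.8, -16. ]), np.float64(-0.205), [(73, -1.8), (29, 0.6), (39, -2.2), (187, -1.3), (25, -1.7), (21, -1.5), (36, -0.9)])
```

Call:
arm_command(
  plan=[
    [-1,0.001,0,0.01,0.005],
    [-1,0,0,0.015,0],
    [-1,0,0,0.01,0],
    [-1,0,0,0.004,0],
    [-1,0,0,0,0],
    [-1,0,0,0,0],
  ],
)

```text
clock: 9.2
eef_pos: [593.8, -19.0, 103.9]
eef_rot: [-3.142, -0.001, -0.199]
wrist_force: [0.9, 0.2, -1.9]
finger_gap: 9.7
finger_force: 40.0
```

Run:
```python
from h import *
s=manip.read_state();h=s['eef_pos'][2]-82.3;print(s['eef_pos'],s['eef_rot'],h)
d=eyes.camera('side')
print('held side',fit(d,(230,170,300,235),h,h+8,(593.5,-16),-.197,*BL))
```

```text
[593.83744547 -19.02017017 103.86290022] [-3.14153565e+00 -6.89181154e-04 -1.99128832e-01] 21.56290021610137
held side (array([594.1, -16.3]), np.float64(-0.217), [(74, -1.9), (42, 1.1), (40, -1.6), (189, -1.2), (24, -0.9), (18, -1.2), (34, -0.6)])
```

Call:
arm_command(
  plan=[
    [-1,0,0,0.003,0],
    [-1,0,0,0.003,0],
    [-1,0,0,0.002,0],
    [-1,0,0,0.002,0],
    [-1,0,0,0.002,0],
    [-1,0,0,0,0],
  ],
)

```text
clock: 10.0
eef_pos: [593.5, -19.0, 91.3]
eef_rot: [3.142, 0.0, -0.199]
wrist_force: [-0.1, -0.0, -1.4]
finger_gap: 9.9
finger_force: 40.0
```

Call:
arm_command(
  plan=[
    [-1,0,0,0.001,0],
    [-1,0,0,0.001,0],
    [-1,0,0,0.001,0],
    [-1,0,0,0.0005,0],
    [-1,0,0,0,0],
    [-1,0,0,0,0],
  ],
)

```text
clock: 10.75
eef_pos: [593.6, -19.0, 87.9]
eef_rot: [3.142, -0.0, -0.199]
wrist_force: [-0.5, -0.2, -1.8]
finger_gap: 9.6
finger_force: 40.0
```

Call:
arm_command(
  plan=[
    [-1,0,0,0.0005,0],
    [-1,0,0,0.0005,0],
    [-1,0,0,0,0],
    [-1,0,0,0,0],
  ],
)

```text
clock: 11.25
eef_pos: [593.7, -19.1, 87.9]
eef_rot: [3.142, -0.001, -0.199]
wrist_force: [-3.9, -0.6, 8.2]
finger_gap: 10.0
finger_force: 40.0
```

Run:
```python
from h import *
d=eyes.camera('side')
print('held side',fit(d,(230,170,300,235),14,14,(593.5,-16),-.197,*BL))
cv2.imwrite('pics/in.png',cv2.resize(d['img'][150:230,215:305],(720,600),interpolation=2))
```

```text
held side (array([593.2, -13.7]), np.float64(-0.193), [(81, 0.6), (13, 1.5), (39, 0.3), (188, 0.8), (23, 0.5), (20, 0.9), (34, 0.9)])
```

View pics/in.png

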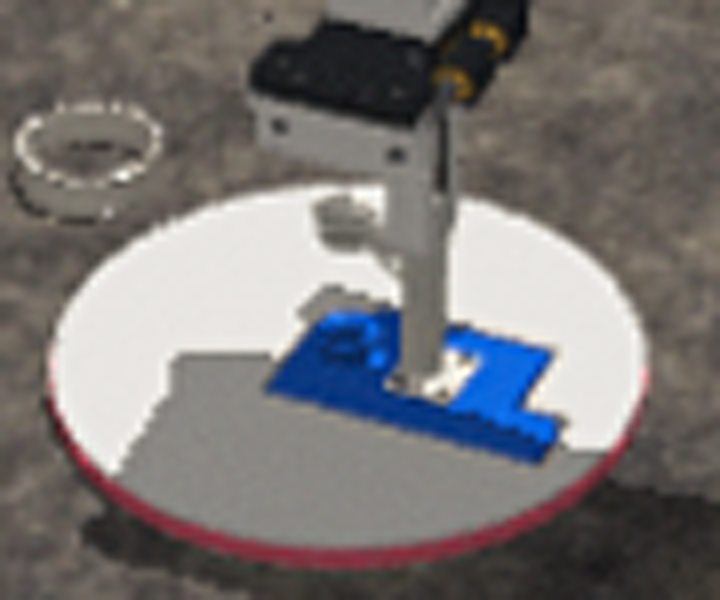

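The foot came down to its expected height (TCP 87.9 ≈ 82.3 + 6) and only then met a push of about 8 N. The picture shows it inside the cutout, tongue at the right. I'll release, go up and check from the top.

Call:
arm_command(
  plan=[
    [-0.4,0,0,0,0],
    [-0.4,0,0,0,0],
    [-0.4,0,0,0,0],
    [-0.4,0,0,0,0],
    [-0.4,0,0,0,0],
    [-0.4,0,0,-0.02,0],
    [-0.4,0,0,-0.04,0],
    [-0.4,0,0,-0.055,0],
    [-0.4,0,0,0,0],
  ],
)

```text
clock: 12.42
eef_pos: [595.1, -19.1, 206.3]
eef_rot: [-3.141, -0.007, -0.199]
wrist_force: [0.1, -0.6, -1.4]
finger_gap: 28.2
finger_force: 0.0
```

Run:
```python
from h import *
s=manip.read_state();print(s['eef_pos'],s['eef_rot'],s['joints'].round(2)); togo((603,317,204),-0.2)
```

```text
[595.13799343 -19.09613185 206.3412828 ] [-3.14076634 -0.00738325 -0.19914663] [-0.09  0.4   1.39  0.    1.35  1.68]
tool shift mm [ -58.8 -331.     2.2] turn 0.0009
```

Call:
arm_command(
  plan=[
    [0.3,-0.0065,-0.0368,0,0],
    [0.3,-0.0065,-0.0368,0,0],
    [0.3,-0.0065,-0.0368,0,0],
    [0.3,-0.0065,-0.0368,0,0],
    [0.3,-0.0065,-0.0368,0,0],
    [0.3,-0.0065,-0.0368,0,0],
    [0.3,-0.0065,-0.0368,0,0],
    [0.3,-0.0065,-0.0368,0,0],
    [0.3,-0.0065,-0.0368,0,0],
    [0.3,0,0,0,0],
    [0.3,0,0,0,0],
  ],
)

```text
clock: 13.8
eef_pos: [601.7, 316.6, 201.1]
eef_rot: [3.141, 0.001, -0.199]
wrist_force: [0.7, -0.2, 0.2]
finger_gap: 60.9
finger_force: 0.0
```

Run:
```python
from h import *
s=manip.read_state();print(s['eef_pos'],s['eef_rot'])
t=eyes.camera('top');d=eyes.camera('side');np.savez('top2.npz',**t);np.savez('side2.npz',**d)
print('top14',fit(t,(240,165,295,215),14,14,(593.5,-19),-.197,*BL,skip=(1,2)))
print('side14',fit(d,(240,175,292,215),14,14,(593.5,-16),-.197,*BL))
a=np.hstack([cv2.resize(t['img'][160:215,240:295],(400,400),interpolation=2),cv2.resize(d['img'][165:215,240:290],(400,400),interpolation=2)])
b=cv2.resize(d['img'][190:300,190:300],(400,400),interpolation=2)
cv2.imwrite('pics/home.png',cv2.resize(np.hstack([a,b]),(800,267)))
```

```text
[601.70404005 316.55463237 201.05298986] [ 3.14071456e+00  9.12646389e-04 -1.99321337e-01]
top14 (array([594.4, -19.8]), np.float64(-0.201), [(96, -0.7), (0, None), (0, None), (161, -0.5), (29, 0.1), (17, -0.3), (46, -0.1)])
side14 (array([593.2, -14.3]), np.float64(-0.198), [(83, 0.1), (22, 1.4), (39, 0.3), (188, 0.5), (23, 0.6), (21, 0.5), (34, 0.9)])
```

View pics/home.png

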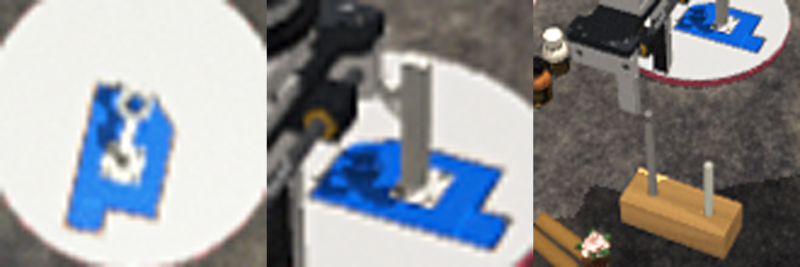

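The foot is flush in the cutout: in the home picture no side wall is visible, and both cameras agree within 1–2 mm. The fingers are over the rod, whose top is at about (648,113) in the right-hand panel. Next I go down and grip.

Call:
arm_command(
  plan=[
    [0.3,0.001,0,0.02,0],
    [0.3,0,0,0.03,0],
    [0.3,0,0,0.02,0],
    [0.3,0,0,0,0],
    [-1,0,0,0,0],
    [-1,0,0,0,0],
    [-1,0,0,0,0],
    [-1,0,0,0,0],
    [-1,0,0,0,0],
    [-1,0,0,0,0],
    [-1,0,0,0,0],
    [-1,0,0,0,0],
    [-1,0,0,0,0],
    [-1,0,0,0,0],
  ],
  newtons=20,
)

```text
clock: 15.65
eef_pos: [602.8, 317.0, 132.0]
eef_rot: [3.142, -0.0, -0.199]
wrist_force: [0.9, -0.3, 1.3]
finger_gap: 9.6
finger_force: 20.0
```

Call:
arm_command(
  plan=[
    [-1,0,0,-0.01,0],
    [-1,0,0,-0.02,0],
    [-1,0,0,-0.03,0],
    [-1,0,0,-0.03,0],
    [-1,0,0,-0.02,0],
    [-1,0,0,-0.01,0],
    [-1,0,0,0,0],
    [-1,0,0,0,0],
  ],
  newtons=30,
)

```text
clock: 16.65
eef_pos: [602.6, 316.9, 250.8]
eef_rot: [3.141, 0.001, -0.199]
wrist_force: [-0.1, 0.5, -0.8]
finger_gap: 9.8
finger_force: 30.0
```

Run:
```python
from h import *
togo((629.3,-26.4,252),-.199)
```

```text
tool shift mm [ 94.1 331.3  -1. ] turn -0.0002
```

Call:
arm_command(
  plan=[
    [-1,0.0047,0.0166,0,0],
    [-1,0.0094,0.0331,0,0],
    [-1,0.0094,0.0331,0,0],
    [-1,0.0094,0.0331,0,0],
    [-1,0.0094,0.0331,0,0],
    [-1,0.0094,0.0331,0,0],
    [-1,0.0094,0.0331,0,0],
    [-1,0.0094,0.0331,0,0],
    [-1,0.0094,0.0331,0,0],
    [-1,0.0094,0.0331,0,0],
    [-1,0.0047,0.0166,0,0],
    [-1,0,0,0,0],
    [-1,0,0,0,0],
    [-1,0,0,0,0],
  ],
)

```text
clock: 18.4
eef_pos: [629.4, -25.1, 251.9]
eef_rot: [-3.142, 0.0, -0.198]
wrist_force: [-0.5, 0.7, -1.7]
finger_gap: 9.4
finger_force: 30.0
```

Run:
```python
from h import *
s=manip.read_state();print(s['eef_pos'],s['eef_rot'])
d=eyes.camera('side');np.savez('side3.npz',**d)
o=Rm(d['orientation'])
def proj(p): q=o.T@(np.array(p)-d['eye']);return (q[:2]/q[2]*d['fx']+[d['cx'],d['cy']]).round(1)
e=s['eef_pos'];print('expect rod tip',proj([e[0],e[1],e[2]-124]),'eye',proj([629.3,-26.4,96]),'px at fingertip',proj(e))
cv2.imwrite('pics/rod.png',cv2.resize(d['img'][120:200,225:300],(750,600*1),interpolation=2))
```

```text
[629.38509615 -25.07525732 251.94804546] [-3.14151554e+00  1.79967741e-05 -1.97902900e-01]
expect rod tip [257.6 169.3] eye [257.8 176.8] px at fingertip [257.  136.8]
```

View pics/rod.png

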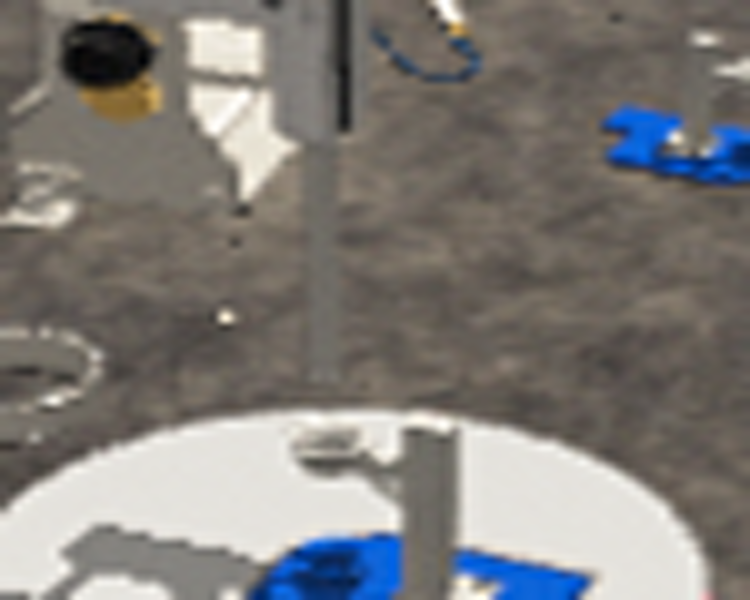

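The rod tip is at crop (324,380), px (257.4,170.7). The eye's mouth is at crop (329,438), px (257.8,178.2), straight below it as predicted. I'll move y by 1.2 mm and lower the rod.

Call:
arm_command(
  plan=[
    [-1,0,0.0012,0.01,0],
    [-1,0,0,0.01,0],
    [-1,0,0,0.006,0],
    [-1,0,0,0.004,0],
    [-1,0,0,0.004,0],
    [-1,0,0,0.004,0],
    [-1,0,0,0.004,0],
    [-1,0,0,0,0],
  ],
)

```text
clock: 19.45
eef_pos: [629.1, -27.3, 209.6]
eef_rot: [3.142, 0.0, -0.199]
wrist_force: [0.1, 0.5, -0.2]
finger_gap: 9.5
finger_force: 30.0
```

Run:
```python
from h import *
s=manip.read_state();print(s['eef_pos'],s['wrist_force'],s['moment'])
d=eyes.camera('side')
cv2.imwrite('pics/eye.png',cv2.resize(d['img'][130:200,225:295],(600,600),interpolation=2))
```

```text
[629.08061114 -27.2894865  209.62802789] [ 0.14612244  0.54380242 -0.18829005] [0.0046956 0.1226636 0.0008271]
```

View pics/eye.png

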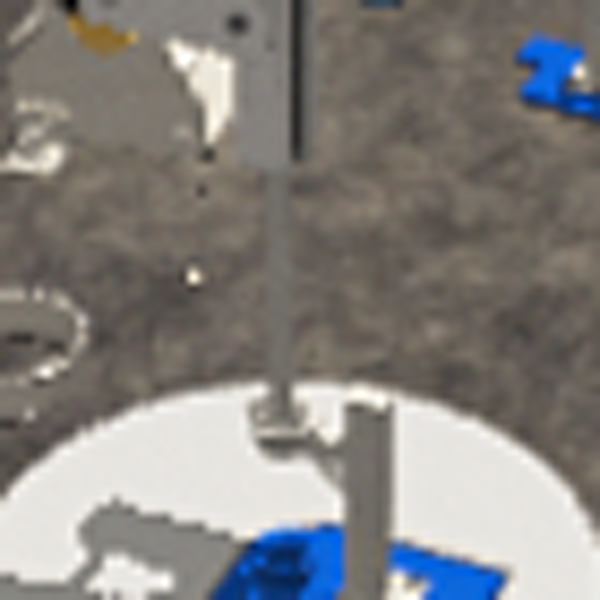

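The rod is inside the eye's mouth, at about (280,410) in the crop, with no contact force. I'll keep lowering.

Call:
arm_command(
  plan=[
    [-1,0,0,0.006,0],
    [-1,0,0,0.006,0],
    [-1,0,0,0.006,0],
    [-1,0,0,0.006,0],
    [-1,0,0,0.006,0],
    [-1,0,0,0.006,0],
    [-1,0,0,0,0],
  ],
)

```text
clock: 20.38
eef_pos: [629.0, -27.3, 173.4]
eef_rot: [3.142, 0.001, -0.199]
wrist_force: [0.3, -0.9, -0.6]
finger_gap: 9.3
finger_force: 30.0
```

Call:
arm_command(
  plan=[
    [-1,0,0,0.005,0],
    [-1,0,0,0.005,0],
    [-1,0,0,0.004,0],
    [-1,0,0,0.004,0],
    [-1,0,0,0.004,0],
    [-1,0,0,0.004,0],
    [-1,0,0,0,0],
  ],
)

```text
clock: 21.25
eef_pos: [629.0, -27.3, 147.6]
eef_rot: [3.142, 0.001, -0.199]
wrist_force: [-0.1, -0.2, -1.0]
finger_gap: 9.2
finger_force: 30.0
```

Call:
arm_command(
  plan=[
    [-1,0,0,0.003,0],
    [-1,0,0,0.002,0],
    [-1,0,0,0.001,0],
    [-1,0,0,0.001,0],
    [-1,0,0,0,0],
  ],
)

```text
clock: 21.88
eef_pos: [629.2, -27.3, 140.9]
eef_rot: [3.142, 0.0, -0.199]
wrist_force: [-0.6, 0.3, -0.8]
finger_gap: 9.3
finger_force: 30.0
```

Call:
arm_command(
  plan=[
    [-1,0,0,0.001,0],
    [-1,0,0,0.001,0],
    [-1,0,0,0.0005,0],
    [-1,0,0,0,0],
  ],
)

```text
clock: 22.38
eef_pos: [629.2, -27.3, 138.4]
eef_rot: [3.142, 0.0, -0.199]
wrist_force: [0.1, 1.1, -1.5]
finger_gap: 9.2
finger_force: 30.0
```

Call:
arm_command(
  plan=[
    [-1,0,0,0.0005,0],
    [-1,0,0,0.0005,0],
    [-1,0,0,0,0],
  ],
)

```text
clock: 22.75
eef_pos: [629.4, -27.4, 137.9]
eef_rot: [-3.142, -0.001, -0.199]
wrist_force: [-0.6, -0.6, 3.3]
finger_gap: 9.6
finger_force: 30.0
```

The rod touched bottom at the expected TCP height of 138. I'll release it and retreat upward.

Call:
arm_command(
  plan=[
    [-0.4,0,0,0,0],
    [-0.4,0,0,0,0],
    [-0.4,0,0,0,0],
    [-0.4,0,0,0,0],
    [-0.4,0,0,0,0],
    [-0.4,0,0,-0.02,0],
    [-0.4,0,0,-0.04,0],
    [-0.4,0,0,-0.05,0],
    [-0.4,-0.03,-0.05,0,0],
    [-0.4,-0.03,-0.05,0,0],
    [-0.4,-0.03,-0.05,0,0],
    [-0.4,0,0,0,0],
    [-0.4,0,0,0,0],
  ],
)

```text
clock: 24.38
eef_pos: [570.8, 137.2, 247.5]
eef_rot: [3.141, -0.0, -0.199]
wrist_force: [0.5, -0.2, -0.1]
finger_gap: 28.2
finger_force: 0.0
```

Run:
```python
from h import *
t=eyes.camera('top');d=eyes.camera('side')
print('top14',fit(t,(240,165,295,215),14,14,(593.5,-19),-.197,*BL,skip=(1,2)))
cv2.imwrite('pics/end.png',np.hstack([cv2.resize(t['img'][150:220,232:302],(400,400),interpolation=2),cv2.resize(d['img'][120:230,210:320],(400,400),interpolation=2)]))
```

```text
top14 (array([594.3, -19.8]), np.float64(-0.202), [(96, -0.7), (0, None), (0, None), (161, -0.5), (29, 0.1), (17, -0.4), (46, -0.1)])
```

View pics/end.png

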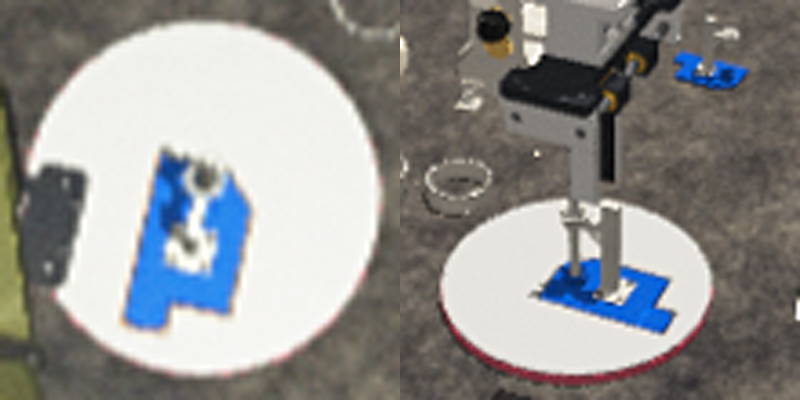

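The foot is home in the cutout and the rod stands through the eye into the socket at (575,270). The gripper is clear, so I'm handing in.

```bash
python3 -c "
from cell import ticket
print(ticket.sign_off())"
```

```text
the job is handed in; nothing more can be done
None
```

The bracket's foot sits flush in the drum's cutout and the rod stands through the eye in its socket, both released and the gripper clear; I handed the job in at about 24 s, but the sign-off returned no verdict.

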